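Spin down the loose wing nut of a flattening press

ROBOT

A 7-joint arm with a two-finger parallel gripper is mounted at the origin on the work surface. World frame = base frame: x ahead of the robot, y to its left, z up, the work surface at z = 0. Lengths are in m, angles in rad, forces in N, time in s.
With the tool pointing down it reaches from about 0.4 to 0.85 m from the base axis. Payload 4.5 kg.
Tool frame: the origin (TCP) lies where the fingers leave the gripper's body, on its centre line; the fingertips stand 64 mm ahead of it and the grasp point (between the pads) lies 45 mm ahead of it; z points along the fingers, y is the direction in which the jaws open and shut (so a half turn about z gives the same grasp; the last joint's range is limited). The gripper opens to 88 mm and grips with 3 to 60 N. Pads are 18 mm wide; open, the fingers measure 123 mm over their backs; the gripper's body (75 mm by 187 mm) begins 45 mm behind the grasp point.
Start: joints at [1.379, 0.689, -0.195, 1.565, 0.157, 0.902, -0.215], TCP at [0.14, -0.609, 0.303] pointing down, gripper open.
Joint ranges: [-3.01, 3.01], [-0.46, 2.08], [-1.47, 1.51], [0.13, 2.56], [-1, 4.14], [0.04, 2.09], [-2.66, 2.66]. Speed limits (rad/s): [2.57, 2.57, 3.14, 3.14, 3.14, 3.14, 3.14].

INTERFACE

Orientations are given as a unit quaternion [x, y, z, w].
In Python, from plant import monitor, snapshot, workorder, finder gives the robot as it stands.
- The arm moves only by the tool carry_out, never from a script. Its argument "motion" is one flat list of numbers, 6 for each row, row after row: the shift along the tool's x, y, z in cm, then the turn, a rotation vector about the tool's x, y, z in rad. In form: [x, y, z, rx, ry, rz, x, y, z, rx, ry, rz, ...]. A call has 1 to 8 rows; each row shifts and turns the commanded pose from where the row before left it, along the tool's axes as they then stand; what a row does not reach is not made up. A row lasts 1/8 s, in which the tool goes at most 62.5 mm and 10.7 degrees, less where a joint would pass 70% of its speed; a pose out of reach is approached as far as the arm can. A call with a gripper value outside its range is refused whole. "hand" is the finger opening in cm, from 0 to 8.81, set as the call begins (left out, the last holds). The fingers move at their own pace and stop on an object; "grip_force" is the grip in N (left out, the last holds). Time passes only in rows, so rows that do not move let the fingers close. It gives the time, the measured TCP pose, the force and the opening at its end, in the units of the state.
- monitor.get_state(): the state, without advancing time (a new reading comes with each control period).
- snapshot(name): name is "scene" or "top" or "wrist"; returns a dict with "frame" (480x640x3 uint8, red, green, blue), "range_z" (480x640 float32, m along the optical axis (not along the pixel's ray), 0 where there is no reading), "fx", "fy", "cx", "cy" (pixels), "rvec" (rotation vector, rad) and "tvec" (3), from world to camera coordinates, as OpenCV has them; the wrist camera has in their place "hand_eye" (4x4, takes a point from camera to tool coordinates, whose origin is the TCP and whose axes are the flange's). Camera axes: x right, y down, z forward; pixel columns grow to the right and rows downward; lengths in m; the calibration is good to about 2 mm. A picture is of the moment at which its call begins: read the wrist's pose just before it.
- workorder.finish_job(): hands the job in, once; it reports no verdict.
Trained networks look in a picture, given as the dict that the camera call returned (one of the last four; its "shot" number tells which), for a name from the list of things; names that differ only in an ending like _2 or _b are one class to them, and where a whole thing is asked for, a point or a joint stands for the part that bears it (a point fixed in the world has none). Each returns a list of dicts, best first, with "p" (0 to 1); they miss things now and then, are a little off and sometimes report something else, mostly with a low value. They report only what shows in the picture. A call takes as long as a camera call.
- finder.masks_of(picture, thing): "pixels" (480x640 bool, what is visible of it) and "extent" ([left, top, right, bottom] in pixels, round what is visible of it).
The state is a dict: "clock": time; "q": joint angles; "qd": joint speeds; "joint_torque": joint torques, N m; "tool_pos": TCP position; "eef_rot": TCP orientation; "contact_force": force on the tool from outside, world axes, zero at the start; "moment": the same for the moment, N m; "opening": opening from 0.0 (shut) to 1.0 (fully open).
Only numpy, scipy, OpenCV 4.12 (cv2) and the standard library are available. Lean on these libraries where they do the work, as an engineer would, in place of code of your own. Each camera call takes 0.05 s, during which the arm holds its last target. There are 200 camera calls.

TASK

One of the two wing nuts on the wooden flattening press was left loose and stands higher on its stud than the other. With your fingertips, not gripping it, push its wings round clockwise (seen from above), stroke after stroke, until it has run all the way down and stops finger-tight on its washer, without forcing it. Leave the other nut and everything else on and around the press where it is, and take your hand away.

Things in the scene. Friction and masses are not known exactly. Their poses are not given: they have to be found in the camera images.
- press: flattening press, fixed: two plywood boards 200 mm (its x) by 340 mm (its y), 20 mm thick, with a 14 mm stack of sheets between; top face 54 mm above the table; origin at the centre of its underside. Studs stand on its y axis 125 mm either side of the centre
- stud_a: fixed upright stud of the loose wing nut, 12 mm thick, with a rubber washer 36 mm across and 3 mm thick at its foot; origin at its foot on the press's top board, 54 mm above the table; ends 54 mm above the board
- stud_b: fixed upright stud of the other wing nut, 12 mm thick, with a rubber washer 36 mm across and 3 mm thick at its foot; origin at its foot on the press's top board, 54 mm above the table; ends 54 mm above the board
- wing_nut_a (a joint): turn of the loose wing nut about its stud, rad. 0 = run right down on its washer, a springy stop (pushed on, the wings yield 0.4 rad per N m, then spring back); grows counter-clockwise seen from above as the nut climbs (10 mm per turn, right-hand thread). Starts between 5.5 and 9.5 rad, 9 to 15 mm up. May be on either stud. Turns against a slight drag of 0.04 N m (1 N at a wing's end) and stays where it is left
- nut_a (a point): loose wing nut, steel: point on its axis at its underside; local x along the wings, z up. Hub 32 mm across, 20 mm high. Two upright wings 9 mm thick reach 55 mm from the axis either way; each ends in a round 32 mm ear, 6 to 38 mm above this point, joined to the hub by a web 4 to 21 mm above this point. Run down, this point is 57 mm above the table
- wing_nut_b (a joint): turn of the other wing nut about its stud, rad. 0 = run right down on its washer, a springy stop (pushed on, the wings yield 0.4 rad per N m, then spring back); grows counter-clockwise seen from above as the nut climbs (10 mm per turn, right-hand thread). Starts at 0, already tight, and must stay there. Turns against a slight drag of 0.04 N m (1 N at a wing's end) and stays where it is left
- nut_b (a point): other wing nut, steel: point on its axis at its underside; local x along the wings, z up. Hub 32 mm across, 20 mm high. Two upright wings 9 mm thick reach 55 mm from the axis either way; each ends in a round 32 mm ear, 6 to 38 mm above this point, joined to the hub by a web 4 to 21 mm above this point. Run down, this point is 57 mm above the table
- dropper: small amber bottle, 28 mm across, 58 mm high, standing on the press's top board about midway between the studs; origin at its underside. Leave alone
- burnisher: dark wooden burnishing stick 120 x 22 x 12 mm lying on the top board near the middle of its front edge; origin at the centre of its underside. Leave alone
- ink_pot: glass ink pot, 44 mm across, 50 mm high, on the table beyond the press; origin at its underside. Leave alone
- paint_bottle: black bottle with white cap, 36 mm across, 75 mm high, on the table beyond the press; origin at its underside. Leave alone
- brush: paint brush 170 mm long lying on the table in front of the press. Leave alone
- mixing_cup: white cup, 56 mm across, 55 mm high, on the table at the press's +y end; origin at its underside. Leave alone
- tape_roll: cardboard tape ring, 90 mm across, 20 mm high, lying on the table at the press's -y end; origin at its underside. Leave alone

How it is judged:
By the outcome, as a careful person would: the job done as asked, in the order asked, and still so for the second after the job is handed in, with the robot touching nothing.
It also fails if it takes over 67 s, if anything falls off the work surface, if the arm or the gripper's body presses on something with over 40 N, if the wrist force passes 120 N, or if a joint passes its speed limit or range.

## Working session

There is one attempt and no reset: what is moved stays moved. The work goes in short steps, Python scripts to look and compute and a tool call to move; the robot and the scene stay as the last step left them, time stands still between calls to the robot, and variables do not carry over. Pictures are saved under pics/ and viewed, about 8 in all and at most 12, crops included, and the job is handed in when it is done.

Besides the shell and the picture viewer there is one more tool, called by a JSON object that holds its "op" and its "data". carry_out: Moves the arm, as the interface text tells. Its arguments: {"type":"object","properties":{"motion":{"type":"array"},"hand":{"type":"number"},"grip_force":{"type":"number"}},"required":["motion"]}

```bash
ls; mkdir -p pics
cat > h.py <<'E'
import numpy as np, cv2
from scipy.spatial.transform import Rotation as R
from plant import monitor, snapshot, workorder, finder
def world(p,pix=None,st=None):
    z=p["range_z"]; m=(z>0) if pix is None else (pix&(z>0))
    v,u=np.nonzero(m); d=z[m]
    c=np.c_[(u-p["cx"])/p["fx"]*d,(v-p["cy"])/p["fy"]*d,d]
    if "rvec" in p:
        r=R.from_rotvec(np.ravel(p["rvec"])); return r.inv().apply(c-np.ravel(p["tvec"]))
    H=np.array(p["hand_eye"]); t=c@H[:3,:3].T+H[:3,3]
    return R.from_quat(st["eef_rot"]).apply(t)+st["tool_pos"]
def save(p,n): cv2.imwrite(f"pics/{n}.png",p["frame"][:,:,::-1])
E
python3 - <<'E'
from h import *
s=monitor.get_state(); print(s)
for n in ("top","scene"):
    p=snapshot(n); save(p,n+"0")
    for t in ["wing_nut_a","press","dropper","burnisher","stud_a"]:
        for m in finder.masks_of(p,t)[:3]:
            w=world(p,m["pixels"])
            if len(w): print(n,t,round(m["p"],2),m["extent"],len(w),np.median(w,0).round(3),w.min(0).round(3),w.max(0).round(3))
E
```

```text
pics
{'clock': 0.0, 'q': array([ 1.37877927,  0.68998523, -0.19448727,  1.56634329,  0.15729783,
        0.90247946, -0.21511311]), 'qd': array([-1.18201076e-03,  3.93774074e-04, -6.63205027e-04, -3.01611957e-04,
        3.28295770e-04, -1.33891633e-05, -6.83436043e-04]), 'joint_torque': array([ 1.08675904e-03, -5.27561510e+01, -1.26718026e+00, -1.53428203e+01,
       -5.28421788e-02,  6.52403163e-03,  1.71637039e-04]), 'tool_pos': array([ 0.13977249, -0.60864558,  0.30190866]), 'eef_rot': array([ 9.93629412e-01,  1.12693202e-01, -1.74591443e-04, -8.96079175e-04]), 'contact_force': array([0.24657659, 0.18813446, 0.3186136 ]), 'moment': array([ 0.0398476 , -0.03792472, -0.00608893]), 'opening': 0.9986257178361174}
top wing_nut_a 0.71 [403.2, 248.9, 420.8, 301.9] 339 [ 0.52  -0.141  0.079] [ 0.471 -0.156  0.05 ] [ 0.576 -0.13   0.098]
top wing_nut_a 0.55 [267.2, 239.7, 316.7, 260.0] 285 [0.577 0.101 0.09 ] [0.558 0.05  0.074] [0.596 0.15  0.108]
top press 0.67 [266.5, 201.0, 440.1, 326.5] 13716 [ 0.552 -0.024  0.054] [ 0.413 -0.213 -0.004] [0.686 0.168 0.098]
top dropper 0.53 [349.3, 2
[... 691 characters left out ...]
 wing_nut_a 0.45 [317.7, 285.4, 342.0, 323.5] 924 [ 0.737 -0.011  0.038] [ 0.669 -0.027 -0.001] [0.749 0.031 0.052]
scene press 0.95 [173.1, 194.3, 378.4, 315.7] 14810 [ 0.607 -0.056  0.053] [ 0.337 -0.209 -0.003] [0.706 0.203 0.108]
scene dropper 0.89 [265.4, 216.2, 281.6, 253.3] 443 [ 0.585 -0.036  0.084] [ 0.502 -0.048  0.053] [0.593 0.006 0.113]
scene dropper 0.46 [318.2, 282.3, 345.5, 322.6] 932 [ 0.737 -0.01   0.038] [ 0.66  -0.027 -0.001] [0.749 0.044 0.052]
scene burnisher 0.71 [237.2, 204.9, 298.5, 226.4] 606 [ 0.497 -0.005  0.065] [ 0.468 -0.062  0.053] [0.574 0.065 0.113]
scene stud_a 0.83 [311.4, 200.4, 365.3, 226.7] 914 [0.581 0.094 0.085] [0.516 0.047 0.053] [0.597 0.148 0.11 ]
```

View pictures.

Run:
```python
import cv2,numpy as np
a=cv2.imread("pics/top0.png")[160:360,220:480]; b=cv2.imread("pics/scene0.png")[150:350,150:410]
cv2.imwrite("pics/c1.png",cv2.resize(np.vstack([a,b]),None,fx=1.5,fy=1.5) if 0 else np.vstack([cv2.resize(a,(780,600))[0:600]])[:600])
cv2.imwrite("pics/c1.png",np.hstack([cv2.resize(a,(400,308)),cv2.resize(b,(400,308))]))
```

```text
(no output)
```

View pics/c1.png

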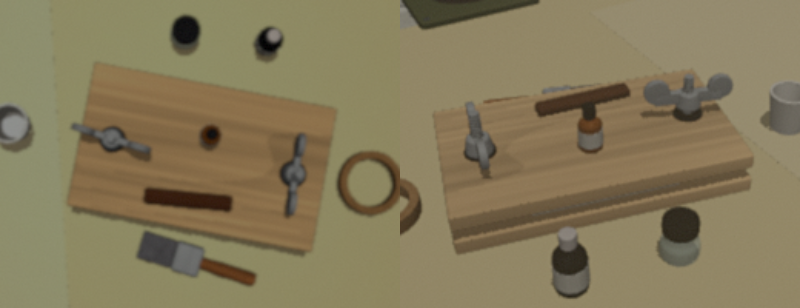

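```bash
cat >> h.py <<'E'
def yaw(s):  # jaw (tool y) yaw
    y=R.from_quat(s["eef_rot"]).apply([0,1,0]); return np.arctan2(y[1],y[0])
def plan(pos,dyaw,n):
    """rows to pos, turning rz=dyaw (cw +), n rows, tilt also removed; prints"""
    s=monitor.get_state(); r=R.from_quat(s["eef_rot"]); p=np.array(s["tool_pos"])
    z=R.from_rotvec([0,0,dyaw/n]); d=(np.array(pos)-p)/n
    out=[]
    for i in range(n):
        out.append(list((r.inv().apply(d)*100).round(1)+0.)+[0,0,round(dyaw/n,3)]); r=r*z
    for i in range(0,n,8): print(sum(out[i:i+8],[]))
E
python3 -c "
from h import *
print(yaw(monitor.get_state()))
plan([.577,.101,.28],-1.52,16)"
```

```text
-1.3449389516145946
[np.float64(3.7), np.float64(-3.7), np.float64(0.1), 0, 0, -0.095, np.float64(4.0), np.float64(-3.4), np.float64(0.1), 0, 0, -0.095, np.float64(4.3), np.float64(-3.0), np.float64(0.1), 0, 0, -0.095, np.float64(4.6), np.float64(-2.5), np.float64(0.1), 0, 0, -0.095, np.float64(4.8), np.float64(-2.1), np.float64(0.1), 0, 0, -0.095, np.float64(4.9), np.float64(-1.6), np.float64(0.1), 0, 0, -0.095, np.float64(5.1), np.float64(-1.2), np.float64(0.1), 0, 0, -0.095, np.float64(5.2), np.float64(-0.7), np.float64(0.1), 0, 0, -0.095]
[np.float64(5.2), np.float64(-0.2), np.float64(0.1), 0, 0, -0.095, np.float64(5.2), np.float64(0.3), np.float64(0.1), 0, 0, -0.095, np.float64(5.1), np.float64(0.8), np.float64(0.1), 0, 0, -0.095, np.float64(5.0), np.float64(1.3), np.float64(0.1), 0, 0, -0.095, np.float64(4.9), np.float64(1.8), np.float64(0.1), 0, 0, -0.095, np.float64(4.7), np.float64(2.2), np.float64(0.1), 0, 0, -0.095, np.float64(4.5), np.float64(2.7), np.float64(0.1), 0, 0, -0.095, np.float64(4.2), np.float64(3.1), np.float64(0.1), 0, 0, -0.095]
```

{"op": "carry_out", "data": {"motion": [3.7,-3.7,0.1,0,0,-0.095,4.0,-3.4,0.1,0,0,-0.095,4.3,-3.0,0.1,0,0,-0.095,4.6,-2.5,0.1,0,0,-0.095,4.8,-2.1,0.1,0,0,-0.095,4.9,-1.6,0.1,0,0,-0.095,5.1,-1.2,0.1,0,0,-0.095,5.2,-0.7,0.1,0,0,-0.095]}}

```text
clock: 1.6
tool_pos: [0.36, -0.2514, 0.295]
eef_rot: [0.88, 0.474, 0.0, 0.001]
contact_force: [0.6, -0.4, 0.1]
opening: 1.001
```

{"op": "carry_out", "data": {"motion": [5.2,-0.2,0.1,0,0,-0.095,5.2,0.3,0.1,0,0,-0.095,5.1,0.8,0.1,0,0,-0.095,5.0,1.3,0.1,0,0,-0.095,4.9,1.8,0.1,0,0,-0.095,4.7,2.2,0.1,0,0,-0.095,4.5,2.7,0.1,0,0,-0.095,4.2,3.1,0.1,0,0,-0.095]}}

```text
clock: 2.6
tool_pos: [0.5782, 0.103, 0.2868]
eef_rot: [0.642, 0.767, 0.0, 0.0]
contact_force: [0.7, 0.6, -0.4]
opening: 1.002
```

Run:
```python
from h import *
s=monitor.get_state(); print(s["tool_pos"],yaw(s),s["q"].round(2),s["clock"])
s=monitor.get_state(); p=snapshot("wrist"); save(p,"w1"); print(np.array(p["hand_eye"]).round(3))
w=world(p,None,s); np.save("w1.npy",w)
for m in finder.masks_of(p,"wing_nut_a")[:2]: print(m["p"],m["extent"])
k=(np.hypot(w[:,0]-.577,w[:,1]-.101)<.08)
b=w[k&(abs(w[:,2]-.054)<.008)]; print("board",np.median(b[:,2]))
n=w[k&(w[:,2]>.088)&(w[:,2]<.13)]
print(len(n),n.mean(0),n.min(0),n.max(0),np.percentile(n[:,2],[50,90,98]))
c=cv2.minAreaRect((n[:,:2]*1000).astype(np.float32)); print(c)
```

```text
[0.57822543 0.10304499 0.28681743] 0.17786236989480225 [ 0.05  0.7  -0.54  1.69  0.44  0.88 -0.49] 2.6
[[ 0.001 -0.964 -0.265  0.067]
 [ 1.     0.001 -0.001  0.   ]
 [ 0.001 -0.265  0.964 -0.082]
 [ 0.     0.     0.     1.   ]]
0.64 [281.6, 170.7, 352.2, 288.8]
board 0.05422469002923279
1626 [0.57679042 0.10292925 0.0987336 ] [0.55541947 0.04914894 0.08800131] [0.59657232 0.15210666 0.10990567] [0.1010532  0.10711545 0.10879262]
((576.7435913085938, 100.34266662597656), (107.33294677734375, 21.992488861083984), 64.9464111328125)
```

View pics/w1.png

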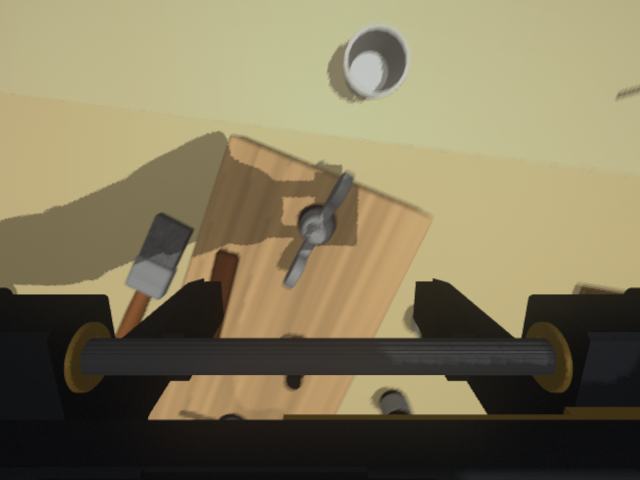

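```bash
sed -i 's/out.append(list(/out.append(list(float(a) for a in /' h.py
python3 - <<'E'
from h import *
w=np.load("w1.npy")
n=w[(np.hypot(w[:,0]-.577,w[:,1]-.101)<.065)&(w[:,2]>.088)&(w[:,2]<.13)]
for a in (n, n[np.hypot(n[:,0]-.577,n[:,1]-.1005)>.025]):
  print(cv2.fitLine((a[:,:2]*1000).astype(np.float32),cv2.DIST_HUBER,0,.01,.01).ravel())
plan([.577,.1005,.20],-1.62,12)
E
```

```text
[3.21398944e-01 9.46943879e-01 5.76765625e+02 1.03133965e+02]
[3.22249293e-01 9.46654856e-01 5.77187439e+02 1.04616295e+02]
[-0.1, 0.0, 0.7, 0, 0, -0.135, -0.1, 0.0, 0.7, 0, 0, -0.135, -0.1, -0.1, 0.7, 0, 0, -0.135, 0.0, -0.1, 0.7, 0, 0, -0.135, 0.0, -0.1, 0.7, 0, 0, -0.135, 0.0, -0.1, 0.7, 0, 0, -0.135, 0.0, -0.1, 0.7, 0, 0, -0.135, 0.0, -0.1, 0.7, 0, 0, -0.135]
[0.0, -0.1, 0.7, 0, 0, -0.135, 0.0, -0.1, 0.7, 0, 0, -0.135, 0.0, -0.1, 0.7, 0, 0, -0.135, 0.0, -0.1, 0.7, 0, 0, -0.135]
```

{"op": "carry_out", "data": {"motion": [-0.1,0.0,0.7,0,0,-0.14,-0.1,0.0,0.7,0,0,-0.14,-0.1,-0.1,0.7,0,0,-0.14,0.0,-0.1,0.7,0,0,-0.14,0.0,0,0.7,0,0,-0.14,0.0,0,0.7,0,0,-0.14,0.0,0,0.7,0,0,-0.14,0.0,0,0.7,0,0,-0.14], "hand": 7.4}}

```text
clock: 3.7
tool_pos: [0.5764, 0.0969, 0.2304]
eef_rot: [0.136, 0.991, -0.0, 0.0]
contact_force: [0.0, -0.3, 0.4]
opening: 0.841
```

{"op": "carry_out", "data": {"motion": [0,0,0.7,0,0,-0.14,0.0,0,0.7,0,0,-0.14,0,0,0.7,0,0,-0.14,0,0,0.7,0,0,-0.14,0,0,0,0,0,0]}}

```text
clock: 4.32
tool_pos: [0.5761, 0.0968, 0.202]
eef_rot: [-0.14, 0.99, -0.0, -0.001]
contact_force: [0.1, 0.4, 0.2]
opening: 0.838
```

Run:
```python
from h import *
s=monitor.get_state(); print(s["tool_pos"],yaw(s),s["q"].round(2),s["clock"],s["opening"],s["moment"],s["contact_force"])
plan([.577,.101,.14],0,4)
p=snapshot("scene"); cv2.imwrite("pics/s1.png",cv2.resize(p["frame"][100:340,140:460,::-1],(800,600)))
```

```text
[0.57612982 0.09682659 0.20204283] 1.8525022487403038 [ 0.23  0.92 -0.89  1.76  0.89  0.93  0.8 ] 4.325 0.8376220764783892 [ 0.04061372 -0.10408774 -0.0536535 ] [0.13460461 0.395653   0.24749825]
[-0.1, 0.1, 1.6, 0, 0, 0.0, -0.1, 0.1, 1.6, 0, 0, 0.0, -0.1, 0.1, 1.6, 0, 0, 0.0, -0.1, 0.1, 1.6, 0, 0, 0.0]
```

View pics/s1.png

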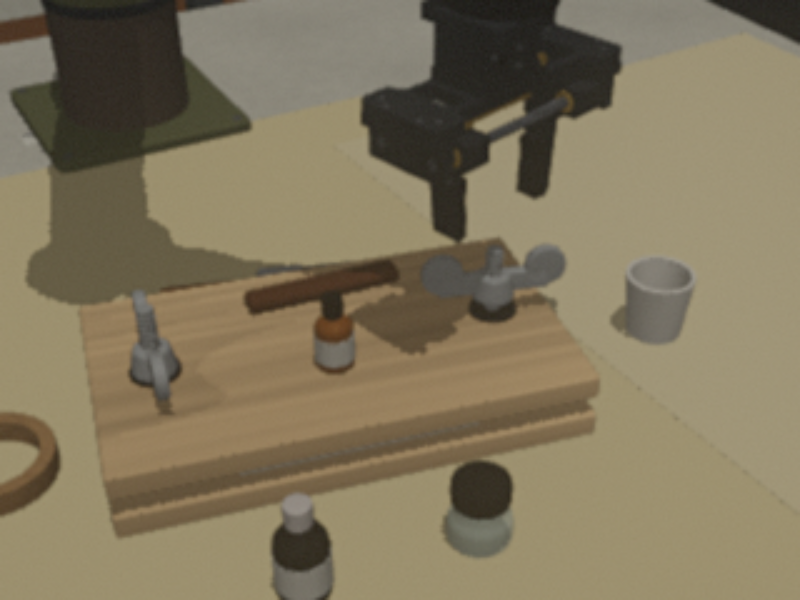

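{"op": "carry_out", "data": {"motion": [-0.05,0.1,1.55,0,0,0,-0.05,0.1,1.55,0,0,0,-0.05,0.1,1.55,0,0,0,-0.05,0.1,1.55,0,0,0,0,0,0,0,0,0]}}

```text
clock: 5.0
tool_pos: [0.5765, 0.1021, 0.1391]
eef_rot: [-0.142, 0.99, -0.0, -0.001]
contact_force: [-0.0, 0.4, -0.0]
opening: 0.843
```

{"op": "carry_out", "data": {"motion": [0,0,0,0,0,0.12,0,0,0,0,0,0.12,0,0,0,0,0,0.12,0,0,0,0,0,0.12,0,0,0,0,0,0.12,0,0,0,0,0,0.12]}}

```text
clock: 5.75
tool_pos: [0.5779, 0.1021, 0.1411]
eef_rot: [0.218, 0.976, 0.0, 0.001]
contact_force: [0.9, -0.1, 0.0]
opening: 0.839
```

```bash
cat > st.py <<'E'
from h import *
s=monitor.get_state(); print(s["tool_pos"].round(4),round(float(yaw(s)),3),s["q"].round(2),s["clock"],s["moment"].round(3),s["contact_force"].round(2))
E
python3 st.py
```

```text
[0.5779 0.1021 0.1411] 1.131 [ 0.12  0.95 -0.67  1.79  0.87  0.73  0.1 ] 5.75 [-0.115 -0.333 -0.009] [ 0.89 -0.1   0.01]
```

{"op": "carry_out", "data": {"motion": [0,0,0,0,0,0.15,0,0,0,0,0,0.15,0,0,0,0,0,0.15,0,0,0,0,0,0.15,0,0,0,0,0,0.15,0,0,0,0,0,0.15,0,0,0,0,0,0.15,0,0,0,0,0,0.15]}}

```text
clock: 6.75
tool_pos: [0.5775, 0.1019, 0.1411]
eef_rot: [0.731, 0.682, 0.0, 0.0]
contact_force: [0.6, -1.0, -0.5]
opening: 0.838
```

```bash
python3 st.py
```

```text
[0.5775 0.1019 0.1411] -0.07 [-0.04  0.89 -0.37  1.8   0.56  0.56 -0.84] 6.75 [-0.282 -0.143  0.081] [ 0.6  -1.04 -0.53]
```

{"op": "carry_out", "data": {"motion": [0,0,0,0,0,0.15,0,0,0,0,0,0.15,0,0,0,0,0,0.15,0,0,0,0,0,0.15,0,0,0,0,0,0.15,0,0,0,0,0,0.15,0,0,0,0,0,0.15,0,0,0,0,0,0.15]}}

```text
clock: 7.75
tool_pos: [0.5767, 0.1024, 0.1409]
eef_rot: [0.989, 0.15, -0.001, -0.0]
contact_force: [-1.2, 0.3, -0.9]
opening: 0.839
```

```bash
python3 st.py
python3 - <<'E'
from h import *
p=snapshot("scene"); cv2.imwrite("pics/s2.png",cv2.resize(p["frame"][140:290,260:460,::-1],(800,600)))
E
```

```text
[0.5767 0.1024 0.1409] -1.269 [-0.21  0.87 -0.08  1.81  0.13  0.47 -1.64] 7.75 [-0.143  0.192  0.014] [-1.17  0.33 -0.88]
```

View pics/s2.png

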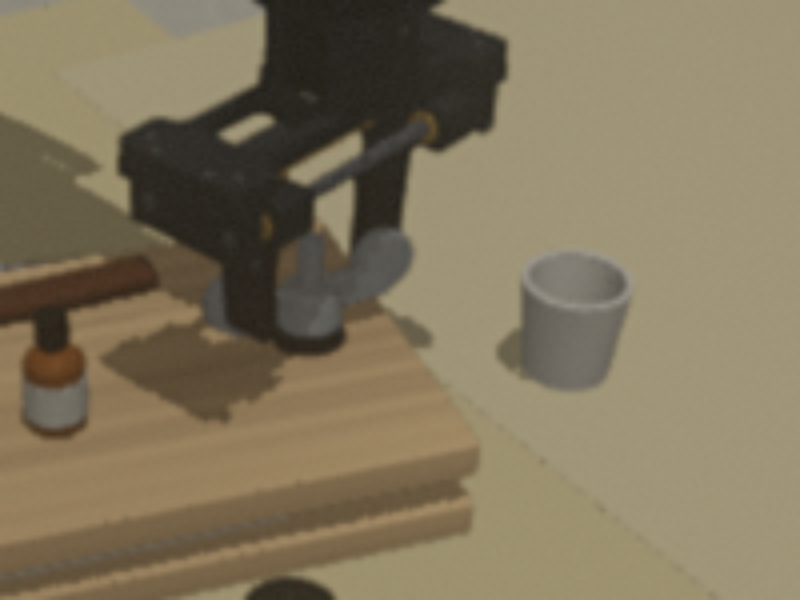

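{"op": "carry_out", "data": {"motion": [0,0,0,0,0,-0.1,0,0,-2.2,0,0,0,0,0,-2.2,0,0,0,0,0,0,0,0,-0.18,0,0,0,0,0,-0.18,0,0,0,0,0,-0.18,0,0,0,0,0,-0.18,0,0,0,0,0,-0.18]}}

```text
clock: 8.8
tool_pos: [0.5776, 0.1026, 0.1852]
eef_rot: [0.792, 0.611, 0.001, 0.0]
contact_force: [-0.2, 0.1, 0.2]
opening: 0.84
```

{"op": "carry_out", "data": {"motion": [0,0,0,0,0,-0.18,0,0,0,0,0,-0.18,0,0,0,0,0,-0.18,0,0,0,0,0,-0.18,0,0,0,0,0,-0.18,0,0,0,0,0,-0.18,0,0,0,0,0,-0.18,0,0,0,0,0,-0.18]}}

```text
clock: 9.8
tool_pos: [0.5777, 0.1024, 0.1852]
eef_rot: [0.193, 0.981, 0.0, 0.001]
contact_force: [-0.7, 0.7, -0.6]
opening: 0.837
```

{"op": "carry_out", "data": {"motion": [0,0,0,0,0,-0.18,0,0,0,0,0,-0.18,0,0,0,0,0,-0.18,0,0,0,0,0,-0.18,0,0,0,0,0,-0.1,0,0,0,0,0,0]}}

```text
clock: 10.55
tool_pos: [0.5776, 0.1022, 0.185]
eef_rot: [-0.21, 0.978, 0.0, 0.0]
contact_force: [-0.4, -0.8, 0.2]
opening: 0.843
```

```bash
python3 st.py
python3 - <<'E'
from h import *
p=snapshot("scene")
ms=finder.masks_of(p,"wing_nut_a")
for m in ms[:3]:
    w=world(p,m["pixels"]); 
    if len(w): print(round(m["p"],2),np.median(w,0).round(3))
w=world(p)
for n,c in (("a",(.577,.1015)),("b",(.524,-.141))):
    k=w[(np.hypot(w[:,0]-c[0],w[:,1]-c[1])<.065)&(w[:,2]>.06)&(w[:,2]<.114)]
    e=k[np.hypot(k[:,0]-c[0],k[:,1]-c[1])>.022]
    print(n,len(e),np.percentile(e[:,2],[50,90,95,98]).round(4))
E
```

```text
[0.5776 0.1022 0.185 ] 1.995 [ 0.24  0.96 -0.93  1.76  0.96  0.94  0.88] 10.55 [ 0.056 -0.137 -0.028] [-0.43 -0.78  0.2 ]
0.85 [ 0.534 -0.152  0.076]
0.67 [0.58  0.094 0.082]
a 448 [0.0864 0.0984 0.0996 0.1005]
b 152 [0.09   0.0941 0.0946 0.0952]
```

{"op": "carry_out", "data": {"motion": [0,0,1.5,0,0,0,0,0,1.5,0,0,0,0,0,1.5,0,0,0,0,0,0,0,0,0.08,0,0,0,0,0,0.12,0,0,0,0,0,0.15,0,0,0,0,0,0.15,0,0,0,0,0,0.15]}}

```text
clock: 11.65
tool_pos: [0.5773, 0.1019, 0.1386]
eef_rot: [0.115, 0.993, -0.0, -0.0]
contact_force: [1.0, -0.5, -1.5]
opening: 0.838
```

{"op": "carry_out", "data": {"motion": [0,0,0,0,0,0.15,0,0,0,0,0,0.15,0,0,0,0,0,0.15,0,0,0,0,0,0.15,0,0,0,0,0,0.15,0,0,0,0,0,0.15,0,0,0,0,0,0.15,0,0,0,0,0,0.15]}}

```text
clock: 12.65
tool_pos: [0.5771, 0.1015, 0.1386]
eef_rot: [0.656, 0.755, -0.001, 0.0]
contact_force: [0.1, -1.3, -0.7]
opening: 0.837
```

```bash
python3 st.py
```

```text
[0.5771 0.1015 0.1386] 0.14 [ 0.01  0.91 -0.46  1.79  0.67  0.6  -0.73] 12.65 [-0.276 -0.175  0.066] [ 0.08 -1.33 -0.66]
```

{"op": "carry_out", "data": {"motion": [0,0,0,0,0,0.1,0,0,0,0,0,0.1,0,0,0,0,0,0.1,0,0,0,0,0,0.1,0,0,0,0,0,0.1,0,0,0,0,0,0.1,0,0,0,0,0,0.1,0,0,0,0,0,0.1]}}

```text
clock: 13.65
tool_pos: [0.5765, 0.1015, 0.1385]
eef_rot: [0.898, 0.441, -0.001, 0.0]
contact_force: [-0.3, -1.2, -0.8]
opening: 0.838
```

```bash
python3 st.py
```

```text
[0.5765 0.1015 0.1385] -0.658 [-0.11  0.88 -0.26  1.8   0.41  0.52 -1.3 ] 13.65 [-0.243  0.037  0.028] [-0.32 -1.22 -0.77]
```

{"op": "carry_out", "data": {"motion": [0,0,0,0,0,0.06,0,0,0,0,0,0.06,0,0,0,0,0,0.06,0,0,0,0,0,0.06,0,0,0,0,0,0.06,0,0,0,0,0,0.06,0,0,0,0,0,0.06]}}

```text
clock: 14.52
tool_pos: [0.5764, 0.1018, 0.1385]
eef_rot: [0.97, 0.245, -0.001, 0.0]
contact_force: [-1.0, -0.4, 0.3]
opening: 0.844
```

```bash
python3 st.py;python3 - <<'E'
from h import *
p=snapshot("scene"); w=world(p)
c=(.577,.1015)
k=w[(np.hypot(w[:,0]-c[0],w[:,1]-c[1])<.065)&(w[:,2]>.06)&(w[:,2]<.114)]
e=k[(np.hypot(k[:,0]-c[0],k[:,1]-c[1])>.022)]
print(np.histogram(e[:,2],bins=np.arange(.084,.114,.002)))
cv2.imwrite("pics/s3.png",cv2.resize(p["frame"][140:290,260:460,::-1],(800,600)))
E
```

```text
[0.5764 0.1018 0.1385] -1.077 [-0.16  0.87 -0.16  1.81  0.26  0.49 -1.57] 14.525 [-0.119  0.082  0.022] [-0.95 -0.41  0.29]
(array([31, 34, 39, 42, 35, 43, 28, 23, 25, 21, 22, 20, 22, 19]), array([0.084, 0.086, 0.088, 0.09 , 0.092, 0.094, 0.096, 0.098, 0.1  ,
       0.102, 0.104, 0.106, 0.108, 0.11 , 0.112]))
```

{"op": "carry_out", "data": {"motion": [0,0,0,0,0,0.06,0,0,0,0,0,0.06,0,0,0,0,0,0.06,0,0,0,0,0,0.06,0,0,0,0,0,0.06,0,0,0,0,0,0.06,0,0,0,0,0,0]}}

```text
clock: 15.45
tool_pos: [0.577, 0.1022, 0.139]
eef_rot: [0.998, 0.069, -0.0, 0.0]
contact_force: [-0.5, -0.7, -0.4]
opening: 0.84
```

```bash
python3 st.py
```

```text
[0.577  0.1022 0.139 ] -1.433 [-0.21  0.87 -0.07  1.81  0.12  0.47 -1.8 ] 15.45 [-0.044  0.099  0.071] [-0.48 -0.67 -0.42]
```

{"op": "carry_out", "data": {"motion": [0,0,0,0,0,-0.1,0,0,-2.2,0,0,0,0,0,-2.4,0,0,0,0,0,0,0,0,-0.18,0,0,0,0,0,-0.18,0,0,0,0,0,-0.18,0,0,0,0,0,-0.18,0,0,0,0,0,-0.18]}}

```text
clock: 16.45
tool_pos: [0.5773, 0.1022, 0.1854]
eef_rot: [0.841, 0.541, -0.0, 0.0]
contact_force: [0.2, -0.4, -0.4]
opening: 0.837
```

{"op": "carry_out", "data": {"motion": [0,0,0,0,0,-0.18,0,0,0,0,0,-0.18,0,0,0,0,0,-0.18,0,0,0,0,0,-0.18,0,0,0,0,0,-0.18,0,0,0,0,0,-0.18,0,0,0,0,0,-0.18,0,0,0,0,0,-0.18]}}

```text
clock: 17.45
tool_pos: [0.5774, 0.1021, 0.1854]
eef_rot: [0.276, 0.961, -0.0, 0.0]
contact_force: [-0.3, 0.4, 0.1]
opening: 0.835
```

{"op": "carry_out", "data": {"motion": [0,0,0,0,0,-0.18,0,0,0,0,0,-0.18,0,0,0,0,0,-0.18,0,0,0,0,0,-0.18,0,0,0,0,0,-0.1,0,0,0,0,0,0]}}

```text
clock: 18.2
tool_pos: [0.5774, 0.102, 0.1853]
eef_rot: [-0.127, 0.992, 0.0, -0.0]
contact_force: [0.6, 0.1, -0.5]
opening: 0.84
```

```bash
cat > ht.py <<'E'
from h import *
def f(w,t):
  for n,c in (("a",(.577,.1015)),("b",(.524,-.141))):
    k=w[(np.hypot(w[:,0]-c[0],w[:,1]-c[1])<.065)&(w[:,2]>.085)&(w[:,2]<.114)]
    e=k[np.hypot(k[:,0]-c[0],k[:,1]-c[1])>.022]
    if len(e)>20:
      l=cv2.fitLine((e[:,:2]*1000).astype(np.float32),cv2.DIST_HUBER,0,.01,.01).ravel()
      print(t,n,len(e),np.percentile(e[:,2],[50,90,95,98]).round(4),"yaw",np.arctan2(l[1],l[0]).round(3))
f(world(snapshot("scene")),"scene")
s=monitor.get_state(); p=snapshot("wrist"); f(world(p,None,s),"wrist"); save(p,"w_%d"%p["shot"]); print(p["shot"])
E
python3 st.py; python3 ht.py
```

```text
[0.5774 0.102  0.1853] 1.824 [ 0.24  0.96 -0.93  1.76  0.95  0.94  0.72] 18.2 [ 0.085 -0.134 -0.028] [ 0.56  0.13 -0.49]
scene a 170 [0.0907 0.0948 0.0955 0.0958] yaw 1.365
scene b 103 [0.0925 0.0945 0.0948 0.0949] yaw -0.175
wrist a 1980 [0.0933 0.096  0.0963 0.0966] yaw 1.364
9
```

{"op": "carry_out", "data": {"motion": [0,0,1.5,0,0,0,0,0,1.5,0,0,0,0,0,1.6,0,0,0,0,0,0,0,0,0.05,0,0,0,0,0,0.05,0,0,0,0,0,0.05,0,0,0,0,0,0.05,0,0,0,0,0,0]}}

```text
clock: 19.3
tool_pos: [0.577, 0.1021, 0.1387]
eef_rot: [-0.027, 1.0, -0.0, -0.0]
contact_force: [-0.5, -0.7, 0.6]
opening: 0.843
```

```bash
python3 st.py
```

```text
[0.577  0.1021 0.1387] 1.626 [ 0.2   1.01 -0.84  1.78  1.    0.84  0.48] 19.3 [ 0.075 -0.165 -0.057] [-0.53 -0.66  0.57]
```

{"op": "carry_out", "data": {"motion": [0,0,0,0,0,0.05,0,0,0,0,0,0.05,0,0,0,0,0,0]}}

```text
clock: 19.68
tool_pos: [0.5772, 0.1021, 0.1392]
eef_rot: [0.022, 1.0, -0.0, -0.0]
contact_force: [0.4, 0.4, 0.1]
opening: 0.841
```

```bash
python3 st.py
```

```text
[0.5772 0.1021 0.1392] 1.526 [ 0.19  1.   -0.82  1.78  0.99  0.83  0.39] 19.675 [-0.014 -0.213  0.031] [0.4  0.38 0.07]
```

{"op": "carry_out", "data": {"motion": [0,0,0,0,0,0.05,0,0,0,0,0,0.05,0,0,0,0,0,0]}}

```text
clock: 20.05
tool_pos: [0.5773, 0.1021, 0.1394]
eef_rot: [0.072, 0.997, -0.0, -0.0]
contact_force: [0.3, -0.6, -0.3]
opening: 0.839
```

```bash
python3 st.py
```

```text
[0.5773 0.1021 0.1394] 1.427 [ 0.18  0.99 -0.8   1.79  0.97  0.81  0.31] 20.05 [ 0.035 -0.324  0.108] [ 0.3  -0.56 -0.35]
```

{"op": "carry_out", "data": {"motion": [0,0,0,0,0,0.05,0,0,0,0,0,0.05,0,0,0,0,0,0]}}

```text
clock: 20.42
tool_pos: [0.5774, 0.1021, 0.1396]
eef_rot: [0.122, 0.993, -0.0, 0.0]
contact_force: [0.4, -0.0, -0.5]
opening: 0.841
```

```bash
python3 st.py; python3 -c "
from h import *
snapshot('top');print(monitor.get_state()['moment'])"
```

```text
[0.5774 0.1021 0.1396] 1.327 [ 0.17  0.99 -0.78  1.79  0.96  0.8   0.22] 20.425 [-0.075 -0.285  0.003] [ 0.37 -0.01 -0.52]
[-0.09817297 -0.28386129 -0.00037724]
```

{"op": "carry_out", "data": {"motion": [0,0,0,0,0,0.05,0,0,0,0,0,0.05,0,0,0,0,0,0]}}

```text
clock: 20.85
tool_pos: [0.5773, 0.1022, 0.1396]
eef_rot: [0.171, 0.985, -0.0, 0.0]
contact_force: [1.6, -1.1, -0.1]
opening: 0.835
```

```bash
python3 st.py; python3 -c "
from h import *
snapshot('top');print(monitor.get_state()['moment'])"
```

```text
[0.5773 0.1022 0.1396] 1.227 [ 0.16  0.98 -0.76  1.79  0.94  0.78  0.13] 20.85 [-0.099 -0.266  0.031] [ 1.64 -1.13 -0.1 ]
[-0.11551049 -0.28154403  0.06375201]
```

{"op": "carry_out", "data": {"motion": [0,0,0,0,0,0.05,0,0,0,0,0,0.05,0,0,0,0,0,0]}}

```text
clock: 21.28
tool_pos: [0.5772, 0.1022, 0.1397]
eef_rot: [0.22, 0.975, -0.0, -0.0]
contact_force: [0.8, -1.0, -1.2]
opening: 0.838
```

```bash
python3 st.py; python3 -c "
from h import *
snapshot('top');print(monitor.get_state()['moment'])"
```

```text
[0.5772 0.1022 0.1397] 1.127 [ 0.15  0.97 -0.73  1.79  0.92  0.77  0.05] 21.275 [-0.108 -0.265  0.082] [ 0.79 -1.04 -1.21]
[-0.12551623 -0.29785599  0.09047313]
```

{"op": "carry_out", "data": {"motion": [0,0,0,0,0,0.05,0,0,0,0,0,0.05,0,0,0,0,0,0]}}

```text
clock: 21.7
tool_pos: [0.5777, 0.1017, 0.1397]
eef_rot: [0.269, 0.963, -0.0, 0.0]
contact_force: [2.8, -1.9, -0.8]
opening: 0.839
```

```bash
python3 st.py; python3 -c "
from h import *
snapshot('top');print(monitor.get_state()['moment'])"
```

```text
[0.5777 0.1017 0.1397] 1.026 [ 0.14  0.96 -0.71  1.79  0.9   0.75 -0.04] 21.7 [-0.373 -0.628  0.141] [ 2.82 -1.87 -0.81]
[-0.31425309 -0.66017821  0.1224653 ]
```

{"op": "carry_out", "data": {"motion": [0,0,0,0,0,0.03,0,0,0,0,0,0.03,0,0,0,0,0,0]}}

```text
clock: 22.12
tool_pos: [0.5777, 0.1018, 0.1397]
eef_rot: [0.298, 0.954, -0.0, 0.001]
contact_force: [3.9, -3.2, -1.8]
opening: 0.842
```

```bash
python3 st.py; python3 -c "
from h import *
snapshot('top');print(monitor.get_state()['moment'])"
```

```text
[0.5777 0.1018 0.1397] 0.965 [ 0.13  0.96 -0.7   1.79  0.89  0.74 -0.09] 22.125 [-0.646 -1.017  0.226] [ 3.9  -3.15 -1.84]
[-0.60779843 -1.09777961  0.26884083]
```

{"op": "carry_out", "data": {"motion": [0,0,0,0,0,-0.05,0,0,0,0,0,-0.1,0,0,0,0,0,-0.15,0,0,-2,0,0,0,0,0,-3,0,0,0,0,0,-3,0,0,0,0,0,-3,0,0,0,0,0,0,0,0,0]}}

```text
clock: 23.18
tool_pos: [0.5778, 0.1041, 0.2532]
eef_rot: [0.153, 0.988, 0.002, 0.002]
contact_force: [0.1, 0.2, -0.1]
opening: 0.841
```

```bash
python3 st.py; python3 ht.py
python3 - <<'E'
from h import *
p=snapshot("scene"); cv2.imwrite("pics/s4.png",cv2.resize(p["frame"][100:340,140:460,::-1],(800,600)))
E
```

```text
[0.5778 0.1041 0.2532] 1.263 [ 0.22  0.84 -0.89  1.72  0.77  0.97  0.3 ] 23.175 [ 0.039 -0.181 -0.008] [ 0.06  0.19 -0.08]
scene a 165 [0.0901 0.0939 0.0948 0.0953] yaw 0.722
scene b 98 [0.0925 0.0946 0.0953 0.0958] yaw -0.181
wrist a 1042 [0.0925 0.0949 0.0952 0.0957] yaw 0.721
16
```

View pics/s4.png

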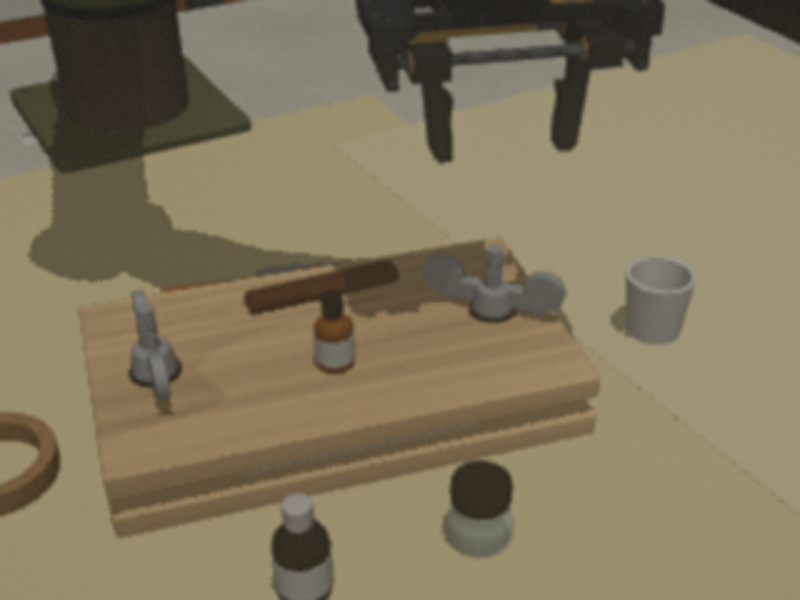

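```bash
python3 -c "
from h import *
print(workorder.finish_job())"
```

```text
the job is handed in; nothing more can be done
None
```

The loose wing nut is down and finger-tight on its washer, and I handed the job in at about 23 s. It was the one at the press's +y end. I held the jaws open around the nut and pushed both wings clockwise with the fingers in three strokes, about 6.8 rad in all, without gripping it.

**At the stop:** on the last creep the wrist moment climbed to about 0.25 N m and the side force to about 5 N. I stopped there. The wings sprang back about 0.1 rad when I let go.

**Last checks:**
- The tops of both nuts' ears read about 95 to 96 mm above the table, where a run-down nut should be. They agree within about 0.5 mm.
- The other nut's wing angle read about -0.18 rad both before the last stroke and at the end.
- In the last picture the dropper, burnisher, bottle, pot and cup look unmoved. The tape roll is only partly in view and the brush is not clearly visible, so I didn't check those two.
- The gripper was about 9 cm clear above the nut, with only sensor noise (about 0.2 N) on the wrist.

No check failed. The moment reading was noisy (about ±0.05 N m), so I went by the rise over two steps and the spring-back, not by one value.

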